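# Hang a key-cabinet door on its hinge pin

## Task

Rehang the door of the small steel key cabinet. Stand the loose door on the bench so that its knuckle sits between the cabinet's two hinge knuckles, sliding it in gently until you feel the knuckle touch the hinge bar behind it (its leaf sits in slots, so the distance is never quite the same); then take the knurled hinge pin out of the wooden block and push it down through all three knuckles, past the spring catch in the lowest one, until its collar is fully home on the top knuckle. Use fingertip force only, do not ram door or pin against the cabinet, and leave the other things on the bench where they lie.

Things in the scene. Friction and masses are not known exactly. Their poses are not given: they have to be found in the camera images.
- cabinet: Blue-grey steel key cabinet, 60 deep (x), 110 wide (y), 100 high, screwed to the bench, keys hanging inside. Origin under its middle; x points from its open front to its back, y to its hinge side. A steel flat bar on that side carries two fixed knuckles on one upright line, 22 mm outside, bore 11 mm.
- hinge_top (a point): The hinge line (z up; axes as the cabinet's) at the upper face of the cabinet's top knuckle, 104 mm above the bench: the pin's collar comes to rest here. It lies 41 mm in -x and 67 mm in +y of the cabinet's middle. Top knuckle 73 to 104 mm, lower knuckle 6 to 35 mm above the bench; the gap between takes the door's knuckle.
- bar_face (a point): Flat front face of the hinge bar, behind the gap, 54 mm above the bench, 11.3 mm in +x of the hinge line. A door knuckle (11 mm radius) that just touches it from the front is in line in x to 0.5 mm. Axes as the cabinet's.
- catch (a point): Spring ball that sticks into the lower knuckle's bore (small brass housing outside), 19 mm above the bench, on the hinge line. The pin meets it about 10 mm before it is home, needs a push rising to about 12 N, snaps past about 5 mm before home and is then held down by it.
- door_centre (a point): Centre of the loose door, half-way up, 50 mm above its lower edge. Blue-grey steel panel, 100 long (x), 18 thick (y), 100 high (z), 0.3 to 0.55 kg, standing upright on the bench; +x is its hinge end, +y its outside with the round lock face. Grip it across the 18 mm at the middle of the top edge, no lower than 75 mm above the bench. Let go, it stands by itself.
- door_edge (a point): Middle of the panel's hinge end, 50 mm in +x of the door's centre. The door's knuckle (22 mm outside, bore 11 mm, 37 to 71 mm above the lower edge: 2 mm free each way in the gap) stands off here, in the panel's mid-plane. Its leaf is screwed tight in slots: the bore lies 13 to 28 mm in +x of this point, differently each time and not measured.
- pin_head (a point): Centre of the pin's round knurled steel head, 16 mm across, 20 mm high; z along the pin, up. The pin (117 mm long, 90 g) stands upright in a hole of the wooden block, tip 10 mm above the bench, head centre at 117 mm. Lift it at least 32 mm to clear the block.
- pin_seat (a point): Point on the pin's axis at the underside of its collar (20 mm across, 3 mm thick), 13 mm below the head's centre. Below it the shank is 10 mm thick and 94 mm long to the tip; the last 4 mm taper to 8.4 mm, and a groove for the catch lies 6 to 13 mm above the tip.
- pin_block: Light wooden block, 50 x 120 x 40 mm high, fixed; origin under its middle. The pin stands 36 mm in -y of its middle in a hole 30 mm deep; two thinner punches, 83 mm high, stand 12 and 40 mm in +y.
- padlock_brass: Bystander: brass padlock lying on its back, 68 x 45 x 21 mm; origin under its middle.
- key_bunch: Bystander: split ring with four keys, 73 x 127 x 10 mm; origin under its middle.
- hex_key: Bystander: black L-shaped hex key, 33 x 93 x 6 mm; origin under its middle.
- pliers_red: Bystander: pliers with red handles lying flat, 56 x 153 x 13 mm; origin under its middle.
- oiler: Bystander: yellow oiler bottle with a red spout, standing, 40 mm across, 123 mm high; origin under its middle.

How it is judged:
By the outcome, as a careful person would: the job done as asked, in the order asked, and still so for the second after the job is handed in, with the robot touching nothing.
It also fails if it takes over 64 s, if anything falls off the work surface, if the arm or the gripper's body presses on something with over 40 N, if the wrist force passes 120 N, or if a joint passes its speed limit or range.

## Robot

A 6-joint arm with a two-finger parallel gripper is mounted at the origin on a cart in front of the work surface, level with it; the furniture and walls round the work are solid. World frame = base frame: x ahead of the robot, y to its left, z up, the work surface at z = 0. Lengths are in mm, angles in rad, forces in N, time in s.
With the tool pointing down it reaches from about 350 to 875 mm from the base axis. Payload 4.2 kg.
Tool frame: the origin (TCP) lies at the very end of the fingers, on their centre line; the grasp point (between the pads) lies 19 mm behind it (pinch_z is the distance from the TCP to the grasp point, in mm); z points along the fingers, y is the line along which they close (so a half turn about z gives the same grasp; the last joint's range is limited). The gripper opens to 85 mm and grips with 20 to 120 N. Pads are 22 mm wide; open, the fingers measure 114 mm over their backs; the gripper's body (76 mm by 85 mm) begins 54 mm behind the grasp point. The pads swing forward as they close: fully open they stand 13 mm farther back than shut.
Start: joints at [-1.051, 0.385, 0.008, 0, -1.194, -0.259], TCP at [161.175, -603.839, 231.312] pointing down, gripper open.
Joint ranges: [-3.14, 3.14], [-1.21, 2.06], [-1.07, 1.41], [-3.16, 2.05], [-2.99, -0.16], [-3.1, 3.1]. Speed limits (rad/s): [2.79, 2.79, 3.14, 3.14, 3.14, 3.14].

## Interface

Orientations are given as a unit quaternion [x, y, z, w].
In Python, from bench import * gives the robot as it stands.
- The arm moves only by the tool arm_command, never from a script. Its argument "steps" is one flat list of numbers, 4 for each row, row after row: the shift along the tool's x, y, z in m, then the turn about the tool's z in rad. In form: [tx, ty, tz, roll, tx, ty, tz, roll, ...]. A call has 1 to 20 rows; each row shifts and turns the commanded pose from where the row before left it, along the tool's axes as they then stand; what a row does not reach is not made up. A row lasts 1/8 s, in which the tool goes at most 62.5 mm and 10.7 degrees, less where a joint would pass 70% of its speed; a pose out of reach is approached as far as the arm can. A call with a gripper value outside its range is refused whole. "grip" is the finger opening in m, from 0 to 0.0854, set as the call begins (left out, the last holds). The fingers move at their own pace and stop on an object; the grip force is fixed at half the most. Time passes only in rows, so rows that do not move let the fingers close. It gives the time, the measured TCP pose, the force, the opening and the grip force at its end, in the units of the state.
- read_state(): the state, without advancing time (a new reading comes with each control period).
- get_image(name): name is "scene" or "top" or "wrist"; returns the picture (400x640x3 uint8, red, green, blue); there is no depth.
- get_calibration(name): a dict with "camera_matrix" (3x3 intrinsics, pixels), "cam_to_world" (4x4, takes a point from camera to world coordinates). Camera axes: x right, y down, z forward; pixel columns grow to the right and rows downward; lengths in mm; the calibration is good to about 2 mm. A picture is of the moment at which its call begins: read the wrist's pose just before it. get_calibration takes no time and is no camera call; for the wrist camera it gives the pose at the moment of the call.
- job_done(): hands the job in; it is judged then, once.
The state is a dict: "clock": time; "joints": joint angles; "joint_vel": joint speeds; "joint_efforts": joint torques, N m; "position": TCP position; "ee_rot": TCP orientation; "contact_force": force on the tool from outside, world axes, zero at the start; "wrist_torque": the same for the moment, N m; "gripper_width": finger opening in mm; "grasp_force": force on a finger pad.
Only numpy, scipy, OpenCV 4.12 (cv2) and the standard library are available. Lean on these libraries where they do the work, as an engineer would, in place of code of your own. Each camera call takes 0.05 s, during which the arm holds its last target. There are 200 camera calls.

## Working session

There is one attempt and no reset: what is moved stays moved. The work goes in short steps, Python scripts to look and compute and a tool call to move; the robot and the scene stay as the last step left them, time stands still between calls to the robot, and variables do not carry over. Pictures are saved under pics/ and viewed, at most 10 in all, crops included, and the job is handed in when it is done.

Besides the shell and the picture viewer there is one more tool, called after "Call:" by a JSON object that holds its "op" and its "data". arm_command: Moves the arm, as the interface text tells. Its arguments: {"type":"object","properties":{"steps":{"type":"array","items":{"type":"number"}},"grip":{"type":"number"}},"required":["steps"]}

```bash
mkdir -p pics; python3 - <<'E'
from bench import *
import cv2,numpy as np
s=read_state();print(s)
for n in("scene","top","wrist"):
    im=get_image(n);cv2.imwrite(f"pics/{n}0.png",im[:,:,::-1]);c=get_calibration(n);print(n,np.round(c["camera_matrix"],1).tolist(),np.round(c["cam_to_world"],3).tolist())
E
```

```text
{'clock': 0.0, 'joints': array([-1.05135343e+00,  3.85538423e-01,  6.59986238e-03, -5.26921440e-04,
       -1.19399752e+00, -2.58621049e-01]), 'joint_vel': array([-0.00047823, -0.00061095,  0.00080858,  0.00017849,  0.00019406,
        0.00194848]), 'joint_efforts': array([ 5.45842631e-04, -3.92288196e+01,  1.88401741e+01,  4.18631718e+00,
       -4.61119358e-03, -2.59959904e-06]), 'position': array([ 161.05158299, -603.27232625,  230.21823018]), 'ee_rot': array([-1.29945134e-01,  9.91520578e-01,  1.08281253e-03, -1.79220703e-04]), 'contact_force': array([-0.08987289,  0.25352162,  0.42575723]), 'wrist_torque': array([-0.03835503, -0.00193204,  0.03877246]), 'grasp_force': 0.0, 'gripper_width': 85.4042090823378}
scene [[419.4, 0.0, 321.8], [0.0, 419.4, 202.6], [0.0, 0.0, 1.0]] [[-0.991, -0.108, 0.085, 408.282], [-0.136, 0.706, -0.695, 777.063], [0.015, -0.7, -0.714, 885.675], [0.0, 0.0, 0.0, 1.0]]
top [[399.3, 0.0, 324.3], [0.0, 399.3, 199.0], [0.0, 0.0, 1.0]] [[-0.011, -0.991, 0.132, 388.184], [-1.0, 0.01, -0.009, -14.645], [0.008, -0.132, -0.991, 1072.136], [0.0, 0.0, 0.0, 1.0]]
wrist [[287.3, 0.0, 323.3], [0.0, 287.3, 203.6], [0.0, 0.0, 1.0]] [[-0.258, 0.923, 0.287, 88.073], [0.966, 0.245, 0.078, -622.757], [0.002, 0.298, -0.955, 374.405], [0.0, 0.0, 0.0, 1.0]]
```

View pics/top0.png

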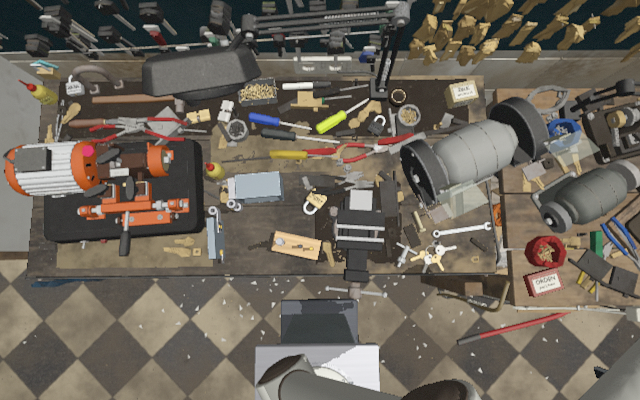

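View pics/scene0.png

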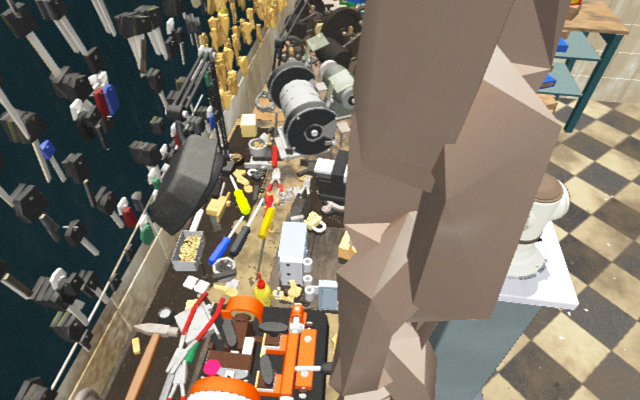

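The top view shows the cabinet at about (257,186), the door at about (215,235) and the pin block at about (297,243). The scene view has the arm in its foreground. I'll enlarge the top view and calculate rough positions.

```bash
cat > h.py <<'E'
from bench import *
import cv2,numpy as np
from scipy.spatial.transform import Rotation as R
def ray(c,u,v):
    K=c["camera_matrix"];T=c["cam_to_world"]
    d=T[:3,:3]@np.linalg.solve(K,[u,v,1.]);return T[:3,3],d/np.linalg.norm(d)
def onz(c,u,v,z):
    o,d=ray(c,u,v);return o+d*(z-o[2])/d[2]
def tri(rs):
    A=np.zeros((3,3));b=np.zeros(3)
    for o,d in rs:
        P=np.eye(3)-np.outer(d,d);A+=P;b+=P@o
    p=np.linalg.solve(A,b);return p,[np.linalg.norm((np.eye(3)-np.outer(d,d))@(p-o)) for o,d in rs]
def proj(c,p):
    T=c["cam_to_world"];q=c["camera_matrix"]@(T[:3,:3].T@(np.asarray(p)-T[:3,3]));return q[:2]/q[2]
def snap(n):
    c=get_calibration("wrist");im=get_image("wrist");cv2.imwrite(f"pics/{n}.png",im[:,:,::-1]);np.savez(f"pics/{n}.npz",**c);return im,c
def totool(dw):  # world delta mm -> tool m
    return R.from_quat(read_state()["ee_rot"]).inv().apply(dw)/1000
E
python3 - <<'E'
from h import *
im=cv2.imread("pics/top0.png")[150:270,190:350]
cv2.imwrite("pics/crop1.png",cv2.resize(im,None,fx=5,fy=5,interpolation=cv2.INTER_CUBIC))
c=get_calibration("top")
for n,u,v,z in[("cab",257,186,100),("door",215,235,100),("pin",280,240,120),("block",297,243,40)]:print(n,onz(c,u,v,z).round())
E
```

```text
cab [552. 141. 100.]
door [433. 242. 100.]
pin [418.  82. 120.]
block [413.  47.  40.]
```

View pics/crop1.png

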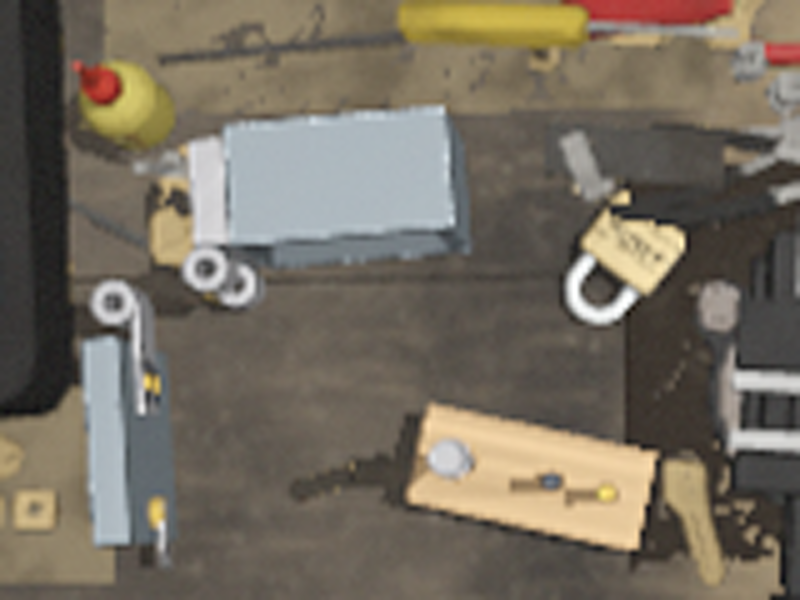

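The crop (5x, offset 190,150) shows:
- the cabinet's top knuckle at (207,268)
- the door knuckle at (113,301)
- the door top edge, from about (84,337) to (128,545)
- the pin head at (449,457)

Next I'll move the wrist camera over this area.

Call:
{"op": "arm_command", "data": {"steps": [0,0,-0.05,0.13,0,0,-0.05,0.129,-0.045,0.042,0,0,-0.045,0.042,0,0,-0.045,0.042,0,0,-0.045,0.042,0,0,-0.045,0.042,0,0,-0.045,0.042,0,0,-0.045,0.042,0,0,0.004,0.06,0,0,0.004,0.06,0,0,0.004,0.06,0,0,0.004,0.06,0,0,0.004,0.06,0,0,0.004,0.06,0,0,0.004,0.06,0,0,0.004,0.06,0,0,0,0,0,0]}}

```text
clock: 2.4
position: [442.1, 173.9, 330.6]
ee_rot: [-0.004, 1.0, -0.0, -0.001]
contact_force: [-0.1, -1.2, 0.7]
gripper_width: 85.5
grasp_force: 0.0
```

```bash
python3 - <<'E'
from h import *
s=read_state();print(s["clock"],s["position"],s["ee_rot"],s["joints"])
im,c=snap("w1");cv2.imwrite("pics/w1v.png",cv2.resize(im[:,:,::-1],(800,500),interpolation=cv2.INTER_CUBIC));print(c["cam_to_world"].round(3))
E
```

```text
2.4 [442.13831804 173.91467728 330.59495604] [-3.68995159e-03  9.99993020e-01 -1.52773495e-04 -5.66082648e-04] [ 7.17448822e-01  6.56673872e-02 -1.63712408e-01 -5.23835734e-04
 -1.34247241e+00 -2.28074639e+00]
[[-7.00000e-03  9.55000e-01  2.97000e-01  3.66678e+02]
 [ 1.00000e+00  7.00000e-03  2.00000e-03  1.73893e+02]
 [-0.00000e+00  2.97000e-01 -9.55000e-01  4.74589e+02]
 [ 0.00000e+00  0.00000e+00  0.00000e+00  1.00000e+00]]
```

View pics/w1v.png

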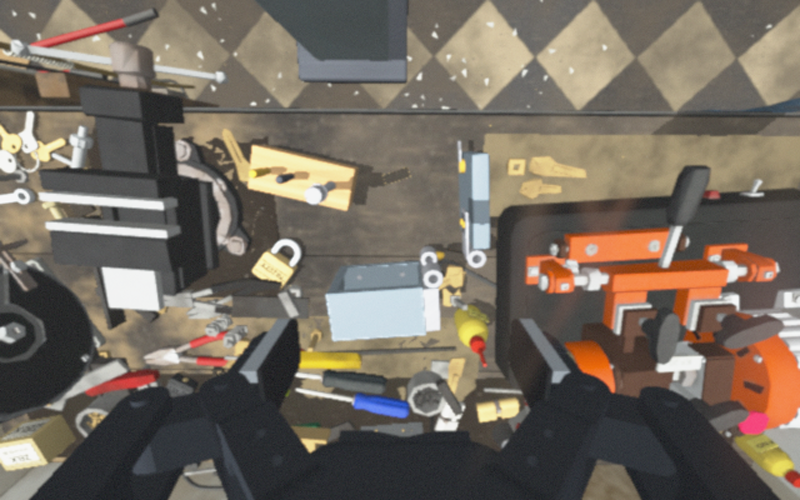

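The wrist view shows:
- the pin head at about (316,194) and the block at about (300,178)
- the door top edge at about (480,150–250), with its knuckle at (476,259)
- the cabinet's top knuckle at about (430,255), and its lower knuckle at (433,281)

The next step is to measure these with masks.

```bash
python3 - <<'E'
from h import *
im=cv2.imread("pics/w1.png");c=dict(np.load("pics/w1.npz"))
x0,y0=230,110
cr=im[y0:y0+170,x0:x0+180]
big=cv2.resize(cr,None,fx=4,fy=4,interpolation=cv2.INTER_CUBIC)
hsv=cv2.cvtColor(im,cv2.COLOR_BGR2HSV)
m=((hsv[...,0]>85)&(hsv[...,0]<115)&(hsv[...,1]>25)&(hsv[...,2]>135)).astype(np.uint8)
m[:110]=0;m[280:]=0;m[:,:230]=0;m[:,400:]=0
n,l,st,ce=cv2.connectedComponentsWithStats(m)
for i in range(1,n):
    if st[i,4]>60:
        r=cv2.minAreaRect(np.argwhere(l==i)[:,::-1].astype(np.float32));print(st[i],r)
        b=cv2.boxPoints(r)
        for p in b:print("  ",p.round(1),onz(c,*p,100).round(1))
        cv2.polylines(big,[((b-[x0,y0]+.5)*4).astype(int)],True,(0,0,255),1)
cv2.imwrite("pics/c2.png",big[:,:,:])
E
```

```text
[375 123  17  77 851] ((383.0, 161.0), (76.0, 16.0), 90.0)
   [375. 123.] [376.7 238.9 100. ]
   [391. 123.] [376.6 259.  100. ]
   [391. 199.] [476.  266.7 100. ]
   [375. 199.] [476.2 244.9 100. ]
[ 276  210   59   22 1002] ((304.9660949707031, 220.0139923095703), (18.025951385498047, 59.320919036865234), 86.00909423828125)
   [274.8 213.1] [497.4 107.9 100. ]
   [333.9 209. ] [490.8 189.4 100. ]
   [335.2 226.9] [517.3 191.6 100. ]
   [276.  231.1] [524.2 108.5 100. ]
[ 261  229   79   42 2474] ((300.69464111328125, 250.52084350585938), (38.546871185302734, 77.09374237060547), 86.09950256347656)
   [260.9 233.9] [528.7  87.  100. ]
   [337.8 228.7] [519.9 195.4 100. ]
   [340.5 267.1] [580.6 200.6 100. ]
   [263.5 272.4] [590.1  87.4 100. ]
```

View pics/c2.png

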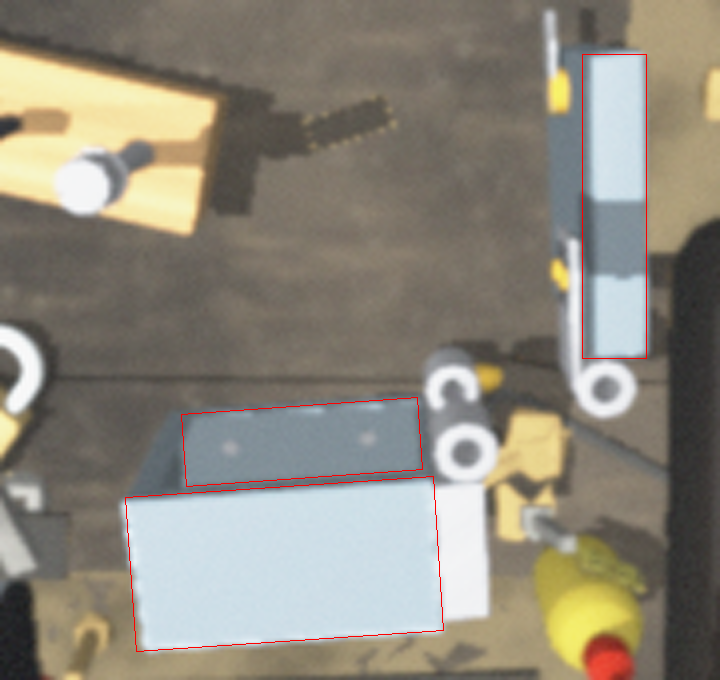

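The door top rectangle, the cabinet top (yaw about 4.7°) and the knuckles are all clear in this crop. The pin head is at (84,188). I'll go lower for a finer measurement, with the gripper turned to that yaw and partly closed.

Call:
{"op": "arm_command", "data": {"steps": [-0.01,0.025,0.05,-0.04,-0.01,0.025,0.05,-0.04,0,0,0,0,0,0,0,0], "grip": 0.04}}

```text
clock: 2.95
position: [462.5, 220.2, 232.7]
ee_rot: [-0.04, 0.999, 0.0, 0.001]
contact_force: [0.5, -0.1, 0.5]
gripper_width: 39.9
grasp_force: 0.0
```

```bash
python3 - <<'E'
from h import *
s=read_state();print(s["clock"],s["position"],s["ee_rot"],s["gripper_width"])
im,c=snap("w2")
for n,p in[("hinge",(508,206,104)),("door",(426,252,100)),("pin",(418,82,127))]:print(n,proj(c,p).round(1))
cv2.imwrite("pics/w2c.png",cv2.resize(im[90:310,140:400,::-1],None,fx=2.7,fy=2.7,interpolation=cv2.INTER_CUBIC))
E
```

```text
2.95 [462.49783175 220.23148082 232.67893519] [-4.02696627e-02  9.99188464e-01  1.07505050e-04  8.69744240e-04] 39.88907082312693
hinge [305.4 235.4]
door [358.7 159. ]
pin [164.7 138.4]
```

View pics/w2c.png

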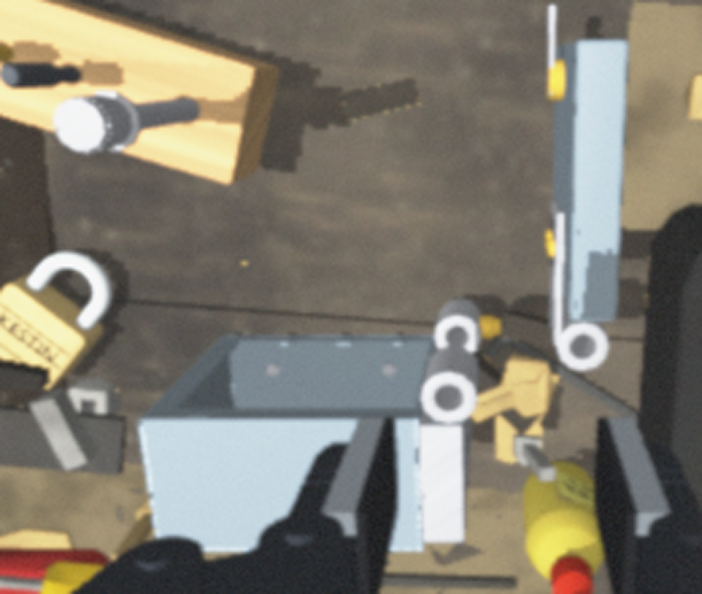

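The close view shows, in crop pixels (2.7x, offset 140,90):
- the top knuckle ring at (449,397) and the lower ring at (457,333)
- the door knuckle at (583,346)
- the door top from about (577–627,40) down to (570–617,320)
- the pin head at (80,123)

I'll fit these to sub-pixel accuracy.

```bash
python3 - <<'E'
from h import *
im=cv2.imread("pics/w2.png");c=dict(np.load("pics/w2.npz"))
c1=dict(np.load("pics/w1.npz"));im1=cv2.imread("pics/w1.png")
def blob(im,u,v,r,thr=195):
    g=im.min(2);m=np.zeros(g.shape,np.uint8);m[v-r:v+r+1,u-r:u+r+1]=(g[v-r:v+r+1,u-r:u+r+1]>thr)
    k,_=cv2.findContours(m,cv2.RETR_EXTERNAL,cv2.CHAIN_APPROX_NONE);k=max(k,key=len)
    return cv2.minEnclosingCircle(k),cv2.fitEllipse(k)
P={}
for n,a,b,r,z in[("top",(306,237),(346,223),13,104),("low",(309,213),(343,206),10,35),("dk",(356,218),(381,207),11,71),("pin",(169,135),(251,156),13,127)]:
    e,e2=blob(im,*a,r),blob(im1,*b,r-2)
    p,res=tri([ray(c,*e[1][0]),ray(c1,*e2[1][0])])
    print(n,np.round(e[1][0],1),np.round(e[1][1],1),onz(c,*e[1][0],z).round(1),onz(c1,*e2[1][0],z).round(1),"tri",p.round(1),np.round(res,1))
# door top edges by row, subpixel via gradient
for cc,I,rows,uu in((c,im,range(112,205,4),(345,382)),(c1,im1,range(128,196,4),(368,400))):
    g=cv2.GaussianBlur(I,(0,0),.8).astype(float).sum(2);L=[];Rr=[]
    for v in rows:
        d=np.diff(g[v,uu[0]:uu[1]]);i=np.argmax(d);j=np.argmin(d)
        L.append(onz(cc,uu[0]+i+.5,v,100)[:2]);Rr.append(onz(cc,uu[0]+j+.5,v,100)[:2])
    for q in(L,Rr):
        q=np.array(q);f=np.polyfit(q[:,0],q[:,1],1)
        r=q[:,1]-np.polyval(f,q[:,0]);k=abs(r)<2;f=np.polyfit(q[k,0],q[k,1],1)
        print("slope",f[0].round(4),"y@430",np.polyval(f,430).round(1),k.sum(),len(k))
    u=int(np.mean(uu));d=np.diff(g[:,u-3:u+4].mean(1));
    a=[v for v in np.argsort(-abs(d)) if 95<v<225][:8];print([(int(v),round(d[v]),onz(cc,u,v+.5,100)[0].round(1)) for v in a])
E
```

```text
top [304.3 239.1] [19.2 25.3] [512.2 205.1 104. ] [513.7 204.7 104. ] tri [516.3 205.1  96.3] [0.5 0.5]
low [308.4 213.8] [13.2 14. ] [508.9 205.8  35. ] [508.4 205.6  35. ] tri [508.6 205.7  35.1] [0.2 0.2]
dk [354.4 217. ] [16.1 21.1] [495.6 258.8  71. ] [495.3 258.6  71. ] tri [495.4 258.7  71.2] [0.1 0.1]
pin [168.4 135.4] [16.6 20.8] [415.3  85.4 127. ] [413.7  85.2 127. ] tri [414.6  84.8 125.7] [0.8 0.8]
slope 0.0798 y@430 245.7 14 24
slope -0.1616 y@430 253.2 6 24
[(104, 141, np.float64(376.4)), (103, 102, np.float64(375.5)), (105, 90, np.float64(377.2)), (182, -64, np.float64(448.6)), (183, -63, np.float64(449.6)), (211, 50, np.float64(478.7)), (224, -49, np.float64(492.8)), (210, 46, np.float64(477.6))]
slope -0.0329 y@430 242.3 9 17
slope 0.3382 y@430 274.8 1 17
[(122, 126, np.float64(376.1)), (123, 95, np.float64(377.3)), (213, -91, np.float64(496.9)), (159, -85, np.float64(422.5)), (198, -81, np.float64(475.4)), (200, 79, np.float64(478.2)), (121, 79, np.float64(374.9)), (212, -77, np.float64(495.5))]<stdin>:21: RankWarning: Polyfit may be poorly conditioned
```

```bash
python3 - <<'E'
from h import *
im=cv2.imread("pics/w2.png");c=dict(np.load("pics/w2.npz"))
hsv=cv2.cvtColor(im,cv2.COLOR_BGR2HSV)
for v in(130,):
    print([tuple(map(int,hsv[v,u])) for u in range(342,378,2)]); print([tuple(map(int,hsv[195,u])) for u in range(342,378,2)])
for u,v in((353.7,104.8),(351.1,208.5),(372.2,104.8),(368.5,208.5)):print(onz(c,u,v,100).round(1))
for n,u,v,z in(("top",306,236.8,104),("low",309.2,213,35),("dk",356,218,71)):
    g=im[int(v)-4:int(v)+5,int(u)-4:int(u)+5].min(2).astype(float);w=np.clip(185-g,0,None);a,b=np.mgrid[-4:5,-4:5]
    q=(int(u)+(w*b).sum()/w.sum(),int(v)+(w*a).sum()/w.sum());print(n,np.round(q,1),onz(c,*q,z).round(1))
E
```

```text
[(18, 37, 116), (21, 23, 111), (101, 33, 123), (104, 38, 128), (101, 42, 129), (104, 40, 141), (98, 32, 222), (100, 23, 233), (100, 26, 231), (100, 26, 232), (100, 28, 230), (99, 27, 228), (100, 30, 228), (100, 31, 227), (102, 38, 212), (20, 39, 138), (19, 69, 137), (19, 67, 137)]
[(14, 42, 122), (110, 5, 155), (110, 3, 239), (108, 14, 181), (101, 37, 146), (101, 37, 216), (98, 32, 226), (102, 36, 210), (102, 40, 148), (99, 36, 147), (102, 38, 148), (101, 35, 145), (101, 37, 145), (99, 33, 122), (13, 30, 76), (20, 31, 74), (15, 34, 76), (15, 39, 79)]
[377.3 241.7 100. ]
[476.4 250.2 100. ]
[376.  258.5 100. ]
[475.  267.8 100. ]
top [305.6 236.7] [509.4 206.2 104. ]
low [308.6 214.2] [509.3 206.   35. ]
dk [355.2 217.9] [496.6 259.8  71. ]
```

Measured positions:
- hinge line at about (509.2, 206.0)
- door centre at about (426, 254.5), yaw 0.08, the same as the cabinet
- door knuckle at about (496, 259.3), which puts the bore about 20 mm from the edge, inside the 13–28 range

Now to the door grasp.

Call:
{"op": "arm_command", "data": {"steps": [0.0336,0.037,0,0,0,0,0.05,0,0,0,0.05,0,0,0,0.04,0,0,0,0.024,0,0,0,0,0,0,0,0,0]}}

```text
clock: 3.88
position: [426.5, 256.1, 69.5]
ee_rot: [-0.041, 0.999, 0.001, 0.002]
contact_force: [-1.0, -0.7, 0.4]
gripper_width: 40.1
grasp_force: 0.0
```

Call:
{"op": "arm_command", "data": {"steps": [0,0,0,0,0,0,0,0,0,0,0,0,0,0,0,0], "grip": 0.01}}

```text
clock: 4.38
position: [426.0, 255.5, 69.1]
ee_rot: [-0.041, 0.999, 0.0, 0.001]
contact_force: [-0.8, -0.4, 6.7]
gripper_width: 17.2
grasp_force: 58.8
```

```bash
python3 - <<'E'
from h import *
s=read_state();print(s["clock"],s["position"],s["ee_rot"],s["gripper_width"],s["contact_force"])
im,c=snap("w3")
for n,p in[("hinge",(509,206,104)),("dk",(496,259.3,71))]:print(n,proj(c,p).round(1))
cv2.imwrite("pics/w3v.png",cv2.resize(im[150:390,180:500,::-1],None,fx=2.4,fy=2.4,interpolation=cv2.INTER_CUBIC))
E
```

```text
4.375 [425.98079676 255.50495025  69.07171355] [-4.11847671e-02  9.99150849e-01  4.98743481e-04  1.07090321e-03] 17.225843066055578 [-0.82910982 -0.43556083  6.65848477]
hinge [215.  423.3]
dk [319.4 358.7]
```

View pics/w3v.png

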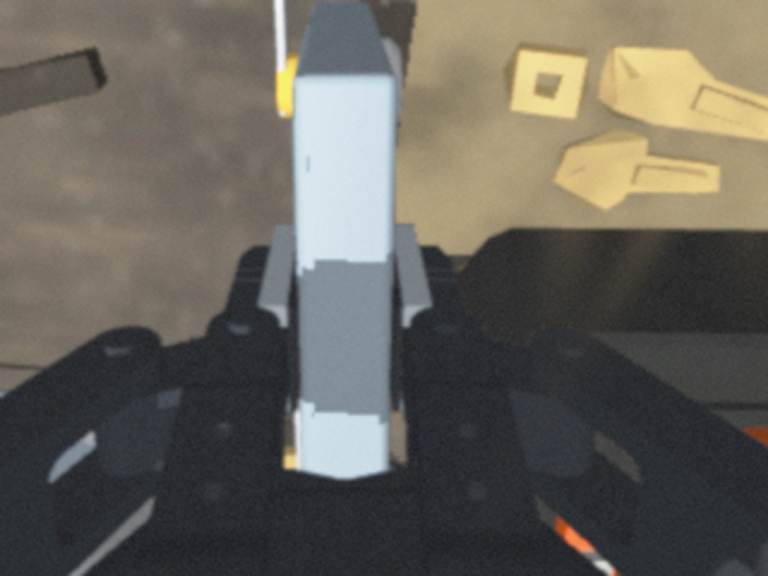

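The door is gripped: 17.2 mm opening, 59 N, and it's centred between the pads. I'll check whether it moved during the grip, then lift it 1 mm.

Call:
{"op": "arm_command", "data": {"steps": [0,0,-0.001,0,0,0,0,0,0,0,0,0]}}

```text
clock: 4.8
position: [425.6, 255.6, 69.1]
ee_rot: [-0.041, 0.999, 0.0, 0.001]
contact_force: [0.1, -1.1, 5.7]
gripper_width: 17.0
grasp_force: 59.3
```

```bash
python3 - <<'E'
from h import *
s=read_state();print(s["clock"],s["position"],s["ee_rot"],s["contact_force"])
c=dict(np.load("pics/w3.npz"))
a,b=onz(c,305.4,182.5,100),onz(c,343.3,181.7,100);print(a.round(1),b.round(1))
a,b=onz(c,180+303/2.4,150+405/2.4,100),onz(c,180+388/2.4,150+405/2.4,100);print(a.round(1),b.round(1))
im=get_image("scene");cv2.imwrite("pics/s1.png",im[:,:,::-1])
sc=get_calibration("scene")
for p in[(509,206,104),(509,206,71),(496,260,71)]:print(proj(sc,p))
E
```

```text
4.8 [425.6411906  255.61434866  69.07326216] [-4.10763684e-02  9.99155765e-01  3.73632243e-04  5.91931510e-04] [ 0.06842984 -1.10854075  5.70522708]
[377.4 244.7 100. ] [375.8 259.9 100. ]
[443.  249.3 100. ] [441.7 265.9 100. ]
[307.04358953 260.60594184]
[307.18269702 269.03693788]
[309.03059816 289.2176914 ]
```

Call:
{"op": "arm_command", "data": {"steps": [0,0,-0.001,0,0,0,0,0,0,0,0,0]}}

```text
clock: 5.22
position: [425.1, 255.4, 69.2]
ee_rot: [-0.041, 0.999, 0.0, -0.0]
contact_force: [0.6, -0.3, -1.7]
gripper_width: 17.2
grasp_force: 58.7
```

Call:
{"op": "arm_command", "data": {"steps": [0,0,-0.001,0,0,0,0,0,0.01,0,0,0,0,-0.014,0,0,0,-0.014,0,0,0,-0.014,0,0,0,-0.014,0,0,0,0,0,0,0,0,0,0]}}

```text
clock: 6.35
position: [420.2, 198.7, 70.5]
ee_rot: [-0.041, 0.999, 0.0, 0.0]
contact_force: [0.9, -0.1, -3.0]
gripper_width: 17.2
grasp_force: 58.9
```

```bash
python3 - <<'E'
from h import *
s=read_state();print(s["clock"],s["position"],s["ee_rot"],s["contact_force"])
im,c=snap("w4")
sc=get_calibration("scene");im=get_image("scene");cv2.imwrite("pics/s2.png",im[:,:,::-1])
cv2.imwrite("pics/s2v.png",cv2.resize(im[190:340,230:390,::-1],None,fx=4,fy=4,interpolation=cv2.INTER_CUBIC))
print(proj(sc,(509,206,104)),proj(sc,(485,205,71)))
E
```

```text
6.35 [420.17695625 198.73288953  70.46910626] [-4.07613720e-02  9.99168828e-01  2.41461529e-04  3.25370253e-04] [ 0.94831091 -0.10232046 -2.96576607]
[307.04358953 260.60594184] [317.33503326 269.92687388]
```

View pics/s2v.png

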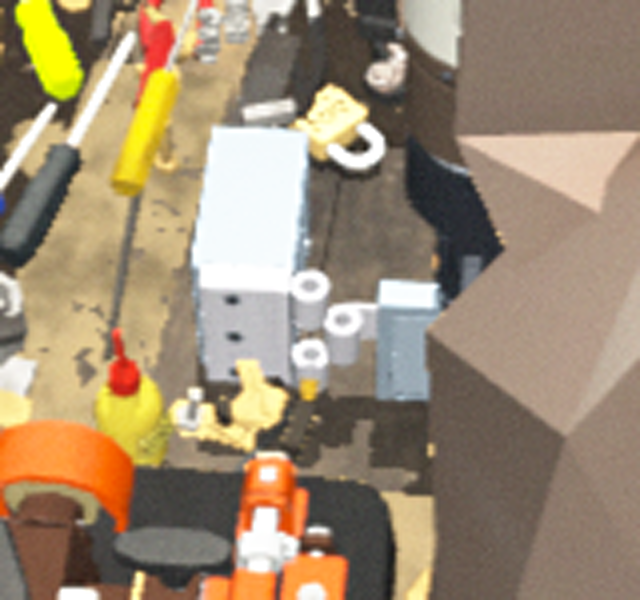

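The scene view shows the top bore at (311,287), the door knuckle bore at (343,320) and the lower knuckle at (311,352), all in 4x crop pixels offset by (230,190). I'll compute the lateral alignment from these.

```bash
python3 - <<'E'
from h import *
sc=get_calibration("scene");g=cv2.imread("pics/s2.png").min(2).astype(float)
for n,u,v,z in(("top",307.6,261.6,104),("dk",315.6,269.8,72.3),("low",307.6,277.8,35)):
    U,V=int(round(u)),int(round(v));q=g[V-2:V+3,U-2:U+3];w=np.clip(q.max()-q-15,0,None);a,b=np.mgrid[-2:3,-2:3]
    p=(U+(w*b).sum()/w.sum(),V+(w*a).sum()/w.sum());W=onz(sc,*p,z);print(n,np.round(p,1),W.round(1),onz(sc,u,v,z).round(1), "cab x,y",np.round([W[0]*.9966+W[1]*.082,-W[0]*.082+W[1]*.9966],1))
E
```

```text
top [307.2 261. ] [508.4 207.2 104. ] [507.3 208.6 104. ] cab x,y [523.7 164.8]
dk [315.2 269.5] [490.  205.4  72.3] [489.  206.2  72.3] cab x,y [505.2 164.5]
low [307.3 278.1] [509.  206.9  35. ] [508.3 205.9  35. ] cab x,y [524.2 164.4]
```

Lateral alignment agrees to about 0.3 mm, and there are about 18.5 mm left to slide in.

Call:
{"op": "arm_command", "data": {"steps": [0,0,0.0005,0,-0.003,0,0,0,-0.003,0,0,0,-0.003,0,0,0,-0.003,0,0,0,-0.003,0,0,0,-0.001,0,0,0,0,0,0,0]}}

```text
clock: 7.45
position: [435.7, 199.8, 69.8]
ee_rot: [-0.041, 0.999, -0.0, -0.0]
contact_force: [-0.1, 1.2, -4.0]
gripper_width: 17.5
grasp_force: 58.9
```

Call:
{"op": "arm_command", "data": {"steps": [-0.0005,0,0,0,-0.0005,0,0,0,0,0,0,0]}}

```text
clock: 7.82
position: [436.8, 200.0, 69.9]
ee_rot: [-0.041, 0.999, 0.0, 0.0]
contact_force: [-0.1, 0.3, -2.7]
gripper_width: 17.5
grasp_force: 58.9
```

Call:
{"op": "arm_command", "data": {"steps": [-0.0005,0,0,0,-0.0005,0,0,0,0,0,0,0]}}

```text
clock: 8.2
position: [437.8, 200.1, 69.8]
ee_rot: [-0.041, 0.999, 0.0, 0.0]
contact_force: [0.3, 0.3, -3.4]
gripper_width: 17.0
grasp_force: 58.9
```

Call:
{"op": "arm_command", "data": {"steps": [-0.0005,0,0,0,0,0,0,0,0,0,0,0]}}

```text
clock: 8.57
position: [438.2, 200.1, 69.8]
ee_rot: [-0.041, 0.999, 0.0, -0.0]
contact_force: [-0.3, -0.3, -2.2]
gripper_width: 17.2
grasp_force: 58.9
```

Call:
{"op": "arm_command", "data": {"steps": [-0.0005,0,0,0,0,0,0,0,0,0,0,0]}}

```text
clock: 8.95
position: [438.7, 200.1, 69.8]
ee_rot: [-0.041, 0.999, -0.0, -0.0]
contact_force: [0.0, -0.1, -3.1]
gripper_width: 17.0
grasp_force: 58.9
```

Call:
{"op": "arm_command", "data": {"steps": [-0.0005,0,0,0,0,0,0,0,0,0,0,0]}}

```text
clock: 9.32
position: [439.2, 200.2, 69.8]
ee_rot: [-0.041, 0.999, -0.0, -0.0]
contact_force: [0.0, 0.1, -3.6]
gripper_width: 17.2
grasp_force: 58.9
```

Call:
{"op": "arm_command", "data": {"steps": [-0.0005,0,0,0,0,0,0,0,0,0,0,0]}}

```text
clock: 9.7
position: [439.7, 200.2, 69.8]
ee_rot: [-0.041, 0.999, 0.0, -0.0]
contact_force: [0.2, 0.0, -3.6]
gripper_width: 17.1
grasp_force: 58.9
```

Call:
{"op": "arm_command", "data": {"steps": [-0.0005,0,0,0,0,0,0,0,0,0,0,0]}}

```text
clock: 10.07
position: [439.9, 200.1, 69.7]
ee_rot: [-0.041, 0.999, -0.0, -0.0]
contact_force: [-2.5, 0.0, -3.8]
gripper_width: 16.9
grasp_force: 59.0
```

Call:
{"op": "arm_command", "data": {"steps": [-0.0005,0,0,0,0,0,0,0,0,0,0,0]}}

```text
clock: 10.45
position: [440.0, 199.9, 69.6]
ee_rot: [-0.041, 0.999, -0.0, -0.001]
contact_force: [-4.9, -0.6, -1.4]
gripper_width: 17.1
grasp_force: 59.1
```

Contact felt at x ≈ 439.8: the force rose to −5 N. I'll relieve it by 1 mm, then lower the door to the bench and let go.

Call:
{"op": "arm_command", "data": {"steps": [0.0009,0,0,0,0,0,0.0005,0,0,0,0.0006,0,0,0,0,0,0,0,0,0]}}

```text
clock: 11.08
position: [439.9, 200.1, 69.1]
ee_rot: [-0.041, 0.999, -0.0, 0.0]
contact_force: [-5.4, -1.2, 4.0]
gripper_width: 17.4
grasp_force: 59.8
```

Call:
{"op": "arm_command", "data": {"steps": [0.0006,0,-0.0003,0,0,0,0,0,0,0,0,0]}}

```text
clock: 11.45
position: [439.8, 200.4, 69.1]
ee_rot: [-0.041, 0.999, 0.0, 0.001]
contact_force: [-0.5, -1.6, 0.4]
gripper_width: 17.1
grasp_force: 59.4
```

Call:
{"op": "arm_command", "data": {"steps": [0,0,0,0,0,0,0,0,0,0,-0.01,0,0,0,-0.03,0,0,0,-0.05,0,0,0,-0.05,0,0,0,0,0,0,0,0,0], "grip": 0.04}}

```text
clock: 12.45
position: [438.8, 200.0, 209.1]
ee_rot: [-0.041, 0.999, 0.0, -0.0]
contact_force: [0.4, 0.1, -0.1]
gripper_width: 40.2
grasp_force: 0.0
```

```bash
python3 - <<'E'
from h import *
s=read_state();print(s["clock"],s["position"],s["ee_rot"],s["contact_force"])
im,c=snap("w5");u,v=proj(c,(509,206,80)).astype(int);print(u,v)
sc=get_image("scene");cv2.imwrite("pics/s3.png",sc[:,:,::-1])
a=cv2.resize(im[v-60:v+40,u-50:u+50,::-1],(400,400),interpolation=cv2.INTER_CUBIC)
b=cv2.resize(sc[240:300,285:345,::-1],(400,400),interpolation=cv2.INTER_CUBIC)
cv2.imwrite("pics/v5.png",np.hstack([a,b]));print(u-50,v-60)
E
```

```text
12.45 [438.80301332 200.0100044  209.09956105] [-4.07361320e-02  9.99169879e-01  3.44960852e-04 -2.81088624e-05] [ 0.43065137  0.10887263 -0.13030267]
322 258
272 198
```

View pics/v5.png

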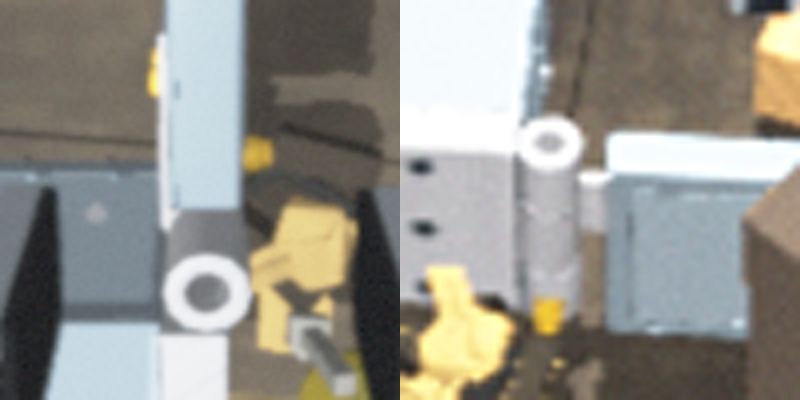

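The left panel shows the top bore at (207,292), with the door panel and knuckle column centred at 206. The right panel shows the three knuckles in one straight column, so the door is in line. Next is a look at the pin from above.

Call:
{"op": "arm_command", "data": {"steps": [0.004,-0.057,0,0,0.004,-0.057,0,0,0,0,0,0,0,0,0,0]}}

```text
clock: 13.05
position: [440.5, 85.7, 208.3]
ee_rot: [-0.041, 0.999, -0.0, -0.001]
contact_force: [-0.7, 0.3, -0.4]
gripper_width: 39.7
grasp_force: 0.0
```

```bash
python3 - <<'E'
from h import *
# hinge from w5
g=cv2.imread("pics/w5.png").min(2).astype(float);c=dict(np.load("pics/w5.npz"))
def ell(g,u,v,r,thr):
    m=np.zeros(g.shape,np.uint8);m[v-r:v+r+1,u-r:u+r+1]=g[v-r:v+r+1,u-r:u+r+1]>thr
    k,_=cv2.findContours(m,cv2.RETR_EXTERNAL,cv2.CHAIN_APPROX_NONE);return cv2.fitEllipse(max(k,key=len))
V,U=271,324;q=g[V-6:V+7,U-6:U+7];w=np.clip(190-q,0,None);a,b=np.mgrid[-6:7,-6:7]
p=(U+(w*b).sum()/w.sum(),V+(w*a).sum()/w.sum());print("hinge",np.round(p,1),onz(c,*p,104).round(1))
# bore lower rim bias: list row/col profile
print(g[V,U-14:U+15].astype(int),g[V-14:V+15,U].astype(int))
s=read_state();print(s["clock"],s["position"],s["ee_rot"])
im,c=snap("w6");g=im.min(2);u,v=proj(c,(414.6,84.8,127)).astype(int);print(u,v)
for t in(190,205,220):
    e=ell(g,u,v,16,t);print(t,np.round(e[0],1),np.round(e[1],1),onz(c,*e[0],127).round(1))
cv2.imwrite("pics/v6.png",cv2.resize(im[v-40:v+40,u-40:u+40,::-1],(480,480),interpolation=cv2.INTER_CUBIC))
E
```

```text
hinge [323.  270.8] [509.7 206.1 104. ]
[106 107 154 218 238 239 234 215 157 120 114 118 117 119 120 127 140 148
 153 195 235 238 236 227 205 131 113 134 147] [119 120 118 125 173 229 239 239 230 178 131 120 119 123 120 126 125 126
 151 213 238 240 236 214 196 228 240 240 242]
13.05 [440.4586102   85.71022941 208.28783631] [-4.05417183e-02  9.99177586e-01 -3.43364032e-04 -6.34105186e-04]
324 179
190 [325. 178.] [20.3 24.8] [413.6  85.4 127. ]
205 [325.1 177.8] [19.5 24.7] [413.5  85.4 127. ]
220 [325.9 180.5] [17.2 18.2] [415.6  86.3 127. ]
```

View pics/v6.png

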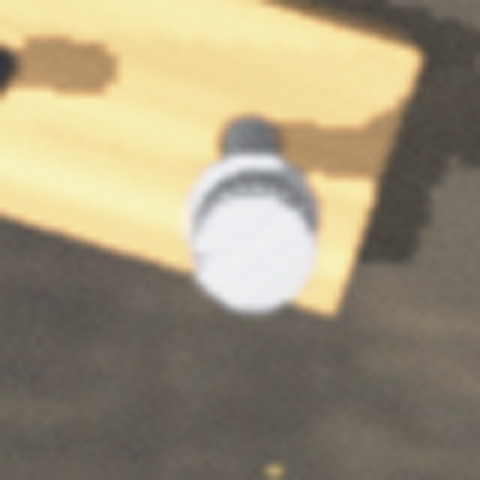

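The head's top disc is centred at about (256,254) in the 6x crop, which gives pin (416.1, 86.6) and hinge (509.7, 206.4). Now to grasp the head above its collar.

Call:
{"op": "arm_command", "data": {"steps": [0.0243,0.0025,0.03,0,0,0,0.05,0,0,0,0.021,0,0,0,0,0,0,0,0,0]}}

```text
clock: 13.72
position: [417.0, 87.5, 108.7]
ee_rot: [-0.042, 0.999, 0.0, 0.001]
contact_force: [-0.1, -1.0, 0.7]
gripper_width: 40.2
grasp_force: 0.0
```

Call:
{"op": "arm_command", "data": {"steps": [0,0,0,0,0,0,0,0,0,0,0,0,0,0,0,0], "grip": 0.008}}

```text
clock: 14.22
position: [417.2, 86.9, 109.1]
ee_rot: [-0.041, 0.999, 0.001, 0.001]
contact_force: [-1.3, -0.2, 5.8]
gripper_width: 13.6
grasp_force: 58.8
```

Call:
{"op": "arm_command", "data": {"steps": [0,0,-0.005,0,0,0,-0.01,0,0,0,-0.02,0,0,0,-0.035,0,0,0,-0.038,0,0,0,0,0,0,0,0,0]}}

```text
clock: 15.1
position: [415.2, 86.0, 215.5]
ee_rot: [-0.041, 0.999, -0.0, -0.001]
contact_force: [0.2, -0.6, -1.6]
gripper_width: 13.4
grasp_force: 58.6
```

```bash
python3 - <<'E'
from h import *
s=read_state();print(s["clock"],s["position"],s["ee_rot"],s["contact_force"],s["wrist_torque"],s["gripper_width"])
im,c=snap("w7");a=cv2.resize(im[180:380,220:420,::-1],(400,400),interpolation=cv2.INTER_CUBIC)
sc=get_image("scene");k=get_calibration("scene");u,v=proj(k,s["position"]-[0,0,50]).astype(int);print(u,v)
b=cv2.resize(sc[max(v-60,0):v+60,u-60:u+60,::-1],(400,400),interpolation=cv2.INTER_CUBIC)
cv2.imwrite("pics/v7.png",np.hstack([a,b]))
E
```

```text
15.1 [415.24594637  86.047104   215.48154678] [-4.06314033e-02  9.99173905e-01 -2.90466956e-05 -7.71306153e-04] [ 0.16201592 -0.60683903 -1.60594769] [ 0.04280876 -0.04415364 -0.0056058 ] 13.404680834519787
353 209
```

View pics/v7.png

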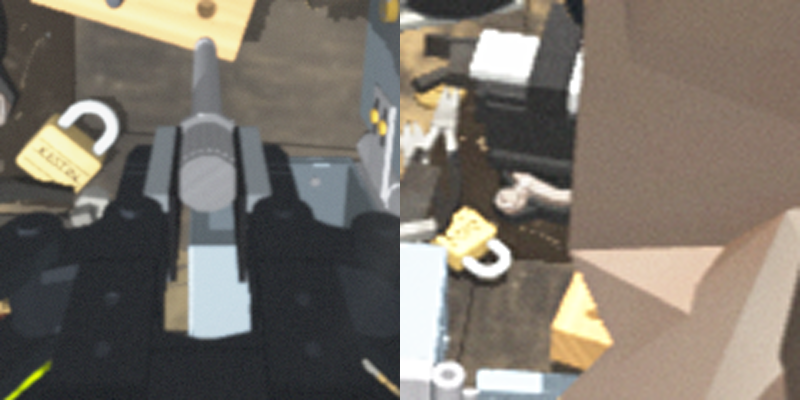

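The left panel shows the pin held upright between the pads, with its head top at about (208,183) and its tip at about (205,44) (2x, offset 220,180). I'll compute the tip position in the same camera frame as the hinge.

```bash
python3 - <<'E'
from h import *
c=dict(np.load("pics/w7.npz"));g=cv2.imread("pics/w7.png").min(2).astype(int)
for v in(198,200,201,202,204,208,214,220):print(v,g[v,312:334])
for n,u,v,z in(("head",323.7,271.3,233.4),("tip",322.3,202,116.4),("tip2",322.3,200.5,116.4)):print(n,onz(c,u,v,z).round(1))
E
```

```text
198 [176 179 182 186 187 190 189 183 167 168 163 158 160 172 181 189 189 189
 183 180 181 183]
200 [170 167 172 170 173 175 185 206 210 201 191 175 152 150 151 171 191 195
 193 193 192 191]
201 [169 166 167 169 173 182 203 214 203 174 157 151 145 143 148 158 185 192
 194 196 194 193]
202 [165 164 167 172 172 192 213 193 173 148 140 131 130 128 138 151 169 185
 187 190 194 194]
204 [107 116 123 133 151 177 187 157 144 135 131 125 119 117 120 128 148 167
 172 174 173 178]
208 [ 94  95  95 100 116 142 148 148 142 135 129 122 118 117 115 117 123 134
 149 161 163 165]
214 [ 96  98  97 100 121 145 150 146 141 137 133 123 121 115 115 112 109  98
  93  93  91  93]
220 [ 94  97 100 105 128 145 141 130 123 120 121 119 117 116 115 115 111 107
  92  91  88  90]
head [414.2  86.7 233.4]
tip [414.   85.6 116.4]
tip2 [412.6  85.5 116.4]
```

Call:
{"op": "arm_command", "data": {"steps": [-0.0348,0.0373,0,0,-0.0348,0.0373,0,0,-0.0347,0.0374,0,0,0,0,0,0,0,0,0,0,0,0,0,0]}}

```text
clock: 15.95
position: [510.2, 205.6, 215.7]
ee_rot: [-0.041, 0.999, -0.0, -0.001]
contact_force: [0.4, 0.4, -0.2]
gripper_width: 13.2
grasp_force: 58.7
```

```bash
python3 - <<'E'
from h import *
s=read_state();print(s["clock"],s["position"],s["ee_rot"])
im,c=snap("w8");a=cv2.resize(im[170:290,265:385,::-1],(480,480),interpolation=cv2.INTER_CUBIC)
sc=get_image("scene");cv2.imwrite("pics/s8.png",sc[:,:,::-1])
b=cv2.resize(sc[170:290,270:350,::-1],(320,480),interpolation=cv2.INTER_CUBIC)
cv2.imwrite("pics/v8.png",np.hstack([a,b]))
print(proj(c,(509.7,206.4,104)),proj(get_calibration("scene"),(509.7,206.4,104)))
E
```

```text
15.95 [510.17739647 205.60915555 215.71240092] [-4.06081954e-02  9.99174961e-01 -3.20228645e-04 -5.19141210e-04]
[323.68899148 198.91948882] [306.71465995 260.70920507]
```

View pics/v8.png

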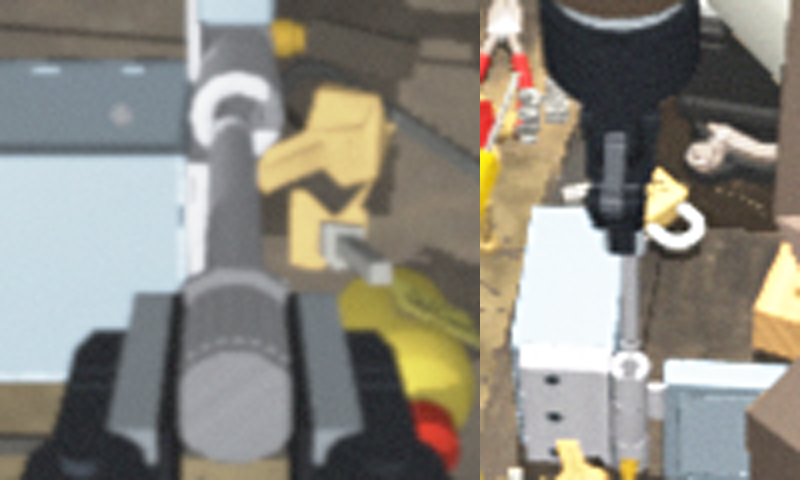

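The left panel shows the tip at (234,124) just above the bore at (236,108). In the right panel the shank (629) is in line with the top ring (630). That makes 12 pictures viewed, over the limit of 10, so I'll go on force and position alone from here. Descending gently.

Call:
{"op": "arm_command", "data": {"steps": [0,0.0002,0.005,0,0,0,0.005,0,0,0,0.002,0,0,0,0.0015,0,0,0,0.0015,0,0,0,0,0]}}

```text
clock: 16.8
position: [510.9, 206.8, 200.9]
ee_rot: [-0.041, 0.999, -0.0, -0.0]
contact_force: [0.6, -0.1, -1.1]
gripper_width: 13.6
grasp_force: 58.7
```

Call:
{"op": "arm_command", "data": {"steps": [0,0,0.0015,0,0,0,0.0015,0,0,0,0.0015,0,0,0,0.0015,0,0,0,0,0]}}

```text
clock: 17.42
position: [510.8, 206.7, 194.8]
ee_rot: [-0.041, 0.999, -0.0, -0.0]
contact_force: [0.1, -0.8, -0.5]
gripper_width: 13.2
grasp_force: 58.7
```

The tip is inside the top knuckle with no resistance. The door knuckle comes next, at a tip height of 71 mm.

Call:
{"op": "arm_command", "data": {"steps": [0,0,0.004,0,0,0,0.004,0,0,0,0.004,0,0,0,0.004,0,0,0,0.003,0,0,0,0,0]}}

```text
clock: 18.18
position: [510.8, 206.7, 175.7]
ee_rot: [-0.041, 0.999, -0.0, -0.0]
contact_force: [0.7, -1.4, -0.8]
gripper_width: 13.7
grasp_force: 58.7
```

Call:
{"op": "arm_command", "data": {"steps": [0,0,0.0015,0,0,0,0.0015,0,0,0,0.0015,0,0,0,0.0015,0,0,0,0,0]}}

```text
clock: 18.8
position: [510.8, 206.7, 169.9]
ee_rot: [-0.041, 0.999, -0.0, -0.0]
contact_force: [0.5, 0.3, 0.1]
gripper_width: 13.8
grasp_force: 58.7
```

Call:
{"op": "arm_command", "data": {"steps": [0,0,0.0015,0,0,0,0.0015,0,0,0,0.001,0,0,0,0,0]}}

```text
clock: 19.3
position: [510.9, 206.7, 165.9]
ee_rot: [-0.041, 0.999, -0.0, -0.0]
contact_force: [0.3, -0.5, -1.6]
gripper_width: 13.5
grasp_force: 58.7
```

Call:
{"op": "arm_command", "data": {"steps": [0,0,0.0015,0,0,0,0.0015,0,0,0,0.001,0,0,0,0,0]}}

```text
clock: 19.8
position: [510.9, 206.7, 161.9]
ee_rot: [-0.041, 0.999, -0.0, -0.0]
contact_force: [0.3, 0.7, -1.3]
gripper_width: 13.2
grasp_force: 58.7
```

Call:
{"op": "arm_command", "data": {"steps": [0,0,0.004,0,0,0,0.004,0,0,0,0.004,0,0,0,0.004,0,0,0,0.004,0,0,0,0.003,0,0,0,0,0]}}

```text
clock: 20.68
position: [510.8, 206.6, 138.7]
ee_rot: [-0.041, 0.999, -0.0, -0.0]
contact_force: [0.7, -0.3, -1.5]
gripper_width: 13.6
grasp_force: 58.7
```

Call:
{"op": "arm_command", "data": {"steps": [0,0,0.0015,0,0,0,0.0015,0,0,0,0.0015,0,0,0,0,0]}}

```text
clock: 21.18
position: [510.9, 206.7, 134.3]
ee_rot: [-0.041, 0.999, -0.0, -0.0]
contact_force: [0.4, -0.9, -1.4]
gripper_width: 13.6
grasp_force: 58.7
```

Call:
{"op": "arm_command", "data": {"steps": [0,0,0.0015,0,0,0,0.0015,0,0,0,0.0015,0,0,0,0,0]}}

```text
clock: 21.68
position: [510.8, 206.7, 129.8]
ee_rot: [-0.041, 0.999, -0.0, -0.0]
contact_force: [1.1, -0.5, -2.5]
gripper_width: 13.7
grasp_force: 58.7
```

All three knuckles are threaded. Next comes the catch, starting at TCP z ≈ 119.

Call:
{"op": "arm_command", "data": {"steps": [0,0,0.002,0,0,0,0.002,0,0,0,0.002,0,0,0,0.002,0,0,0,0,0]}}

```text
clock: 22.3
position: [510.8, 206.7, 121.7]
ee_rot: [-0.041, 0.999, -0.0, -0.0]
contact_force: [0.2, -1.3, -1.7]
gripper_width: 13.6
grasp_force: 58.7
```

Call:
{"op": "arm_command", "data": {"steps": [0,0,0.001,0,0,0,0.001,0,0,0,0.001,0,0,0,0,0]}}

```text
clock: 22.8
position: [510.9, 206.6, 119.0]
ee_rot: [-0.041, 0.999, -0.0, -0.0]
contact_force: [-1.4, -2.3, -1.2]
gripper_width: 13.3
grasp_force: 58.8
```

Call:
{"op": "arm_command", "data": {"steps": [0,0,0.001,0,0,0,0.001,0,0,0,0,0]}}

```text
clock: 23.18
position: [510.9, 206.7, 117.1]
ee_rot: [-0.041, 0.999, -0.0, 0.0]
contact_force: [-0.2, -1.7, 1.4]
gripper_width: 13.4
grasp_force: 59.0
```

Call:
{"op": "arm_command", "data": {"steps": [0,0,0.001,0,0,0,0.001,0,0,0,0,0]}}

```text
clock: 23.55
position: [510.9, 206.7, 114.8]
ee_rot: [-0.041, 0.999, -0.0, -0.0]
contact_force: [-0.6, -1.3, 1.6]
gripper_width: 13.5
grasp_force: 59.0
```

Call:
{"op": "arm_command", "data": {"steps": [0,0,0.001,0,0,0,0.001,0,0,0,0,0]}}

```text
clock: 23.92
position: [511.0, 206.7, 113.7]
ee_rot: [-0.041, 0.999, -0.0, 0.0]
contact_force: [-2.2, -2.6, 6.9]
gripper_width: 13.2
grasp_force: 59.5
```

Call:
{"op": "arm_command", "data": {"steps": [0,0,0.001,0,0,0,0,0]}}

```text
clock: 24.18
position: [511.0, 206.7, 112.9]
ee_rot: [-0.041, 0.999, -0.0, 0.0]
contact_force: [-1.7, -3.2, 6.4]
gripper_width: 13.7
grasp_force: 59.6
```

Call:
{"op": "arm_command", "data": {"steps": [0,0,0.001,0,0,0,0.001,0,0,0,0,0]}}

```text
clock: 24.55
position: [511.0, 206.7, 110.5]
ee_rot: [-0.041, 0.999, 0.0, 0.0]
contact_force: [-0.9, -3.3, 5.6]
gripper_width: 13.2
grasp_force: 59.4
```

Call:
{"op": "arm_command", "data": {"steps": [0,0,0.001,0,0,0,0.001,0,0,0,0,0]}}

```text
clock: 24.92
position: [511.0, 206.7, 109.2]
ee_rot: [-0.041, 0.999, -0.0, 0.0]
contact_force: [-3.7, -3.7, 8.9]
gripper_width: 13.2
grasp_force: 60.0
```

Call:
{"op": "arm_command", "data": {"steps": [0,0,0.001,0,0,0,0.001,0,0,0,0,0]}}

```text
clock: 25.3
position: [511.0, 206.7, 109.1]
ee_rot: [-0.041, 0.999, -0.0, 0.001]
contact_force: [-7.6, -4.2, 19.5]
gripper_width: 13.4
grasp_force: 61.0
```

A hard stop at z = 109.1, exactly the home height, with 19.5 N. I'll relax, release and withdraw, then check the head height.

Call:
{"op": "arm_command", "data": {"steps": [0,0,-0.002,0,0,0,-0.0005,0,0,0,0,0]}}

```text
clock: 25.68
position: [511.0, 206.7, 109.2]
ee_rot: [-0.041, 0.999, -0.0, 0.0]
contact_force: [-1.8, -3.4, 7.3]
gripper_width: 13.5
grasp_force: 59.5
```

Call:
{"op": "arm_command", "data": {"steps": [0,0,0,0,0,0,0,0,0,0,-0.01,0,0,0,-0.03,0,0.02,0,-0.05,0,0.02,0,-0.02,0,0,0,0,0,0,0,0,0], "grip": 0.035}}

```text
clock: 26.68
position: [471.0, 203.5, 218.0]
ee_rot: [-0.041, 0.999, -0.0, -0.0]
contact_force: [0.0, 1.1, -0.3]
gripper_width: 34.7
grasp_force: 0.0
```

```bash
python3 - <<'E'
from h import *
s=read_state();print(s["clock"],s["position"],s["contact_force"],s["gripper_width"])
im,c=snap("w9");g=im.min(2);print(proj(c,(509.7,206.4,127)).round(1),proj(c,(509.7,206.4,135)).round(1))
u,v=proj(c,(509.7,206.4,127)).round().astype(int)
print("col",g[v-24:v+24,u].tolist());print("row",g[v,u-16:u+17].tolist())
sc=get_image("scene");k=get_calibration("scene");G=sc.min(2)
u,v=proj(k,(509.7,206.4,127)).round().astype(int);print("scene",u,v,"z104 row",proj(k,(509.7,206.4,104)),G[v-10:v+25,u].tolist())
print(G[v,u-10:u+11].tolist())
E
```

```text
26.675 [471.0412661  203.5463486  218.01625708] [ 0.04174581  1.05242709 -0.25163092] 34.73884368569041
[322.4 247.1] [322.4 251.2]
col [121, 122, 125, 154, 205, 208, 217, 228, 202, 148, 127, 126, 122, 118, 123, 141, 166, 222, 236, 238, 237, 238, 237, 238, 239, 239, 238, 238, 238, 238, 237, 237, 237, 240, 240, 239, 237, 237, 238, 239, 240, 238, 239, 239, 239, 240, 241, 241]
row [200, 198, 198, 194, 178, 158, 162, 181, 213, 230, 238, 238, 237, 237, 236, 239, 239, 239, 239, 238, 238, 237, 238, 238, 236, 226, 181, 118, 77, 76, 107, 135, 148]
scene 307 255 z104 row [306.71465995 260.70920507] [93, 99, 103, 106, 131, 189, 161, 237, 255, 255, 255, 255, 255, 223, 174, 171, 170, 170, 191, 198, 188, 186, 186, 189, 184, 186, 186, 191, 186, 183, 179, 181, 178, 177, 175]
[247, 245, 245, 244, 247, 250, 239, 255, 255, 255, 255, 255, 255, 242, 118, 84, 93, 92, 87, 86, 89]
```

```bash
python3 - <<'E'
from h import *
c=dict(np.load("pics/w9.npz"));k=get_calibration("scene")
for d in(0,5):
    print(d,"head front top",proj(c,(501.7,206,127+d))[1].round(1),"head front bottom",proj(c,(501.7,206,107+d))[1].round(1),"collar front top",proj(c,(499.7,206,107+d))[1].round(1),"collar low",proj(c,(499.7,206,104+d))[1].round(1),"knuckle rim",proj(c,(498.7,206,104))[1].round(1))
    print("  scene head top far/near rim rows",proj(k,(509.7,198.4,127+d)).round(1),proj(k,(509.7,214.4,127+d)).round(1))
sc=get_image("scene").min(2);print(sc[244:272,304:312])
E
```

```text
0 head front top 239.0 head front bottom 230.3 collar front top 228.4 collar low 227.2 knuckle rim 226.2
  scene head top far/near rim rows [307.2 251.8] [306.  257.4]
5 head front top 241.3 head front bottom 232.3 collar front top 230.4 collar low 229.2 knuckle rim 226.2
  scene head top far/near rim rows [307.2 250.4] [306.  256.1]
[[197 141 128 102  82  78  87  92]
 [184 125 129  99  75  82  86  90]
 [197 139 129  91  81  90  90  95]
 [205 180 152 104  77  83  87  85]
 [203 144 133 108  81  86  87  84]
 [203 143 157 131  92  96  95  89]
 [174 151 237 191 107  93  93  77]
 [161 139 188 157 100  90  96  73]
 [166 168 238 235 200 140  94  67]
 [229 255 255 255 255 254 163  69]
 [254 255 255 255 255 255 240 117]
 [255 255 255 255 255 255 243 121]
 [254 255 255 255 255 255 225 118]
 [216 254 255 255 255 234 167 107]
 [192 221 226 222 207 190 160 122]
 [172 176 173 170 168 178 194 153]
 [170 172 168 167 169 174 202 195]
 [175 168 171 170 165 166 183 186]
 [176 171 172 175 167 177 180 187]
 [180 191 204 190 192 191 180 161]
 [177 198 197 196 199 195 173 147]
 [169 182 188 190 183 183 173 152]
 [175 180 187 182 183 179 164 178]
 [172 183 186 187 185 176 165 153]
 [171 178 185 187 185 180 166 145]
 [168 187 187 184 184 177 162 154]
 [180 182 183 187 182 178 167 158]
 [196 194 187 185 184 180 174 155]]
```

Head front edge at row 239.2 (239.0 predicted if home, 241.3 if 5 mm high), and the scene rim rows match home too. Handing in.

```bash
python3 -c "
from bench import *
print(job_done())"
```

```text
the job is handed in; nothing more can be done
None
```

The door is rehung and handed in at about 27 s: its knuckle was slid in until it touched the hinge bar, and the pin went through all three knuckles to a hard stop at home height, confirmed by the images. I viewed 12 pictures, two over the limit of 10.

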